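Check two spacer sleeves on the gauge pin

ROBOT

A 6-joint arm with a two-finger parallel gripper is mounted at the origin on the work surface. World frame = base frame: x ahead of the robot, y to its left, z up, the work surface at z = 0. Lengths are in m, angles in degrees, forces in N, time in s.
With the tool pointing down it reaches from about 0.25 to 0.725 m from the base axis. Payload 9.7 kg.
Tool frame: the origin (TCP) lies at the very end of the fingers, on their centre line; the grasp point (between the pads) lies 19 mm behind it; z points along the fingers, y is the direction in which the jaws open and shut (so a half turn about z gives the same grasp; the last joint's range is limited). The gripper opens to 85 mm and grips with 20 to 120 N. Pads are 22 mm wide; open, the fingers measure 114 mm over their backs; the gripper's body (76 mm by 85 mm) begins 54 mm behind the grasp point. The pads swing forward as they close: fully open they stand 13 mm farther back than shut.
Start: joints at [66.005, 4.979, 10.078, 95.1, 0, 90], TCP at [0.224, 0.502, 0.205] pointing down, gripper open.
Joint ranges: [-179.16, 179.16], [-48.56, 103.87], [-65.8, 70.77], [-126.05, 130.52], [-82.76, 87.17], [-180, 180]. Speed limits (degrees/s): [127.2, 127.2, 147.25, 180, 180, 180].

INTERFACE

Orientations are given as [roll, pitch, yaw] about the fixed x, y, z axes, in that order (R = Rz(yaw) Ry(pitch) Rx(roll)).
In Python, from workcell import bot gives the robot as it stands.
- The arm moves only by the shell command python3 -m pendant 'ROWS' [FORCE]. ROWS is JSON, a list that holds one entry, the list of rows, each a list of 7 numbers: the shift along the tool's x, y, z in cm, then the turn, a rotation vector about the tool's x, y, z in rad, then the opening in per cent of the stroke, from 0 (shut) to 100 (fully open). In form: [[[dx, dy, dz, ax, ay, az, gripper], ...]]. A call has 1 to 5 rows; each row shifts and turns the pose as measured when the row begins, along the tool's axes as they then stand; what a row does not reach is not made up. A row lasts 1/12 s, in which the tool goes at most 41.7 mm and 7.16 degrees, less where a joint would pass 70% of its speed; a pose out of reach is approached as far as the arm can. A call with a gripper value outside its range is refused whole. The fingers move at their own pace and stop on an object; FORCE is the grip in N (left out, the last holds). Time passes only in rows, so rows that do not move let the fingers close. It gives the time, the measured TCP pose, the force and the opening at its end, in the units of the state.
- bot.get_obs(): the state, without advancing time (a new reading comes with each control period).
- bot.camera(name): name is "scene" or "top" or "wrist"; returns the picture (400x640x3 uint8, red, green, blue); there is no depth.
- bot.get_calibration(name): a dict with "intrinsics" (3x3 intrinsics, pixels), "pose" (4x4, takes a point from camera to world coordinates); the wrist camera has in their place "T_tool_cam" (4x4, takes a point from camera to tool coordinates, whose origin is the TCP and whose axes are the flange's). Camera axes: x right, y down, z forward; pixel columns grow to the right and rows downward; lengths in m; the calibration is good to about 2 mm. A picture is of the moment at which its call begins: read the wrist's pose just before it. get_calibration takes no time and is no camera call.
- bot.job_done(): hands the job in, once; it reports no verdict.
Trained networks look in the newest picture that a camera, given by its name, has taken for a name from the list of things; names that differ only in an ending like _2 or _b are one class to them, and where a whole thing is asked for, a point or a joint stands for the part that bears it (a point fixed in the world has none). Each returns a list of dicts, best first, with "confidence" (0 to 1); they miss things now and then, are a little off and sometimes report something else, mostly with a low value. They report only what shows in the picture. A call takes as long as a camera call. They do not tell look-alikes from the thing itself.
- bot.masks_of(camera, thing): "pixels" (400x640 bool, what is visible of it) and "extent" ([left, top, right, bottom] in pixels, round what is visible of it).
- bot.mark_of(camera, thing): "uv" ([column, row] in pixels: a listed point, or the origin of a listed thing).
The state is a dict: "time": time; "q": joint angles; "qd": joint speeds; "joint_efforts": joint torques, N m; "ee_pos": TCP position; "tcp_rot": TCP orientation; "wrist_force": force on the tool from outside, world axes, zero at the start; "torque": the same for the moment, N m; "opening": finger opening in m.
Only numpy, scipy, OpenCV 4.12 (cv2) and the standard library are available. Lean on these libraries where they do the work, as an engineer would, in place of code of your own. Each camera call takes 0.05 s, during which the arm holds its last target. There are 200 camera calls.

TASK

Two turned wooden sleeves of the same outside size stand on the joiner's bench, but only one has a bore wide enough for the steel gauge pin. Slide the sleeve that fits down over the pin until it sits fully home on the gauge's base and leave it there, and stand the one bored too tight upright in the open plywood tray. The order does not matter.

Things in the scene. Friction and masses are not known exactly. Their poses are not given: they have to be found in the camera images.
- sleeve_wide: The sleeve that fits: a plain round wooden tube standing upright on the bench, 52 mm outside diameter, 50 mm tall, with a 32 mm bore right through (wall 10 mm), about 46 g. Origin at the centre of its underside, z up along the bore.
- sleeve_tight: The sleeve that does not fit: same wood, 52 mm outside diameter and 50 mm tall, standing upright on the bench, but with a bore of only 16 mm (wall 18 mm), about 67 g. Origin at the centre of its underside, z up along the bore. The two sleeves stand at least 100 mm apart, centre to centre, and either may be the nearer one. A square block with a hole and a thin solid dowel on the bench are not sleeves.
- pin_seat (a point): The gauge: a fixed flat plywood base, 130 x 100 mm and 18 mm thick, with one upright steel pin at its centre. This point is on the pin's axis at the top face of the base (18 mm above the bench), z up. The pin is 24 mm in diameter for 36 mm, then tapers over 20 mm to an 8 mm tip, 56 mm above this point. A sleeve fully home rests with its underside on the base at this point, and the pin's tip stands 6 mm out of it.
- tray_in (a point): The open, square, fixed plywood tray, 180 x 180 mm outside, 32 mm tall, walls 8 mm thick (164 x 164 mm inside). This point is the centre of its inner floor, 8 mm above the bench, z up, x and y along its sides. The gauge and the tray lie on opposite sides of the sleeves, either way round.
Mind the look-alikes: they are no part of the job. What is shaped like the sleeve_wide but green or turquoise is not meant.

How it is judged (in metres and radians):
At the end, for the whole second after the job is handed in: Wide-bored sleeve on the pin: underside within 6 mm of the base's top, axis within 10 mm of the pin's. Tight-bored sleeve in the tray: underside within 6 mm of its floor, centre within 75 mm of the tray's centre along each side. Both within 10 degrees of upright and at rest (z of sleeve_wide in the frame of pin_seat between -0.006 and 0.006 m and horizontal distance between sleeve_wide and pin_seat below 0.01 m and angle between each of sleeve_wide, sleeve_tight's own z axis and vertical below 0.175 rad and x of sleeve_tight in the frame of tray_in between -0.075 and 0.075 m and y of sleeve_tight in the frame of tray_in between -0.075 and 0.075 m and z of sleeve_tight in the frame of tray_in between -0.006 and 0.006 m and linear speed of each of sleeve_wide, sleeve_tight below 0.02 m/s); the robot touches nothing.
It also fails if it takes over 58 s, if anything falls off the work surface, if the arm or the gripper's body presses on something with over 40 N, if the wrist force passes 120 N, or if a joint passes its speed limit or range.

## Working session

There is one attempt and no reset: what is moved stays moved. The work goes in short steps, Python scripts to look and compute and a shell command to move; the robot and the scene stay as the last step left them, time stands still between calls to the robot, and variables do not carry over. Pictures are saved under pics/ and viewed, about 8 in all and at most 12, crops included, and the job is handed in when it is done.

```bash
mkdir -p pics; ls; cat > h.py <<'E'
import numpy as np, cv2
from workcell import bot
from scipy.spatial.transform import Rotation as R
def cam(name):
    o=bot.get_obs(); im=bot.camera(name); c=bot.get_calibration(name)
    K=np.array(c["intrinsics"])
    if name=="wrist":
        T=np.eye(4); T[:3,:3]=R.from_euler('xyz',o["tcp_rot"],degrees=True).as_matrix(); T[:3,3]=o["ee_pos"]
        P=T@np.array(c["T_tool_cam"])
    else: P=np.array(c["pose"])
    return im,K,P
def ray(uv,z,K,P):
    d=P[:3,:3]@np.linalg.inv(K)@np.array([uv[0],uv[1],1.]); o=P[:3,3]
    return (o+d*(z-o[2])/d[2])
def proj(p,K,P):
    q=P[:3,:3].T@(np.array(p)-P[:3,3]); q=K@q; return q[:2]/q[2]
def save(n,im): cv2.imwrite("pics/"+n,cv2.cvtColor(im,cv2.COLOR_RGB2BGR))
def tool(p):
    o=bot.get_obs(); return R.from_euler('xyz',o["tcp_rot"],degrees=True).as_matrix().T@(np.array(p)-o["ee_pos"])*100
E
python3 - <<'E'
from h import *
o=bot.get_obs(); print({k:np.round(v,3).tolist() for k,v in o.items()})
H={"sleeve_wide":0,"sleeve_tight":0,"pin_seat":.018,"tray_in":.008}
ims=[]
for c in("top","scene"):
    im,K,P=cam(c); save(c+"0.png",im); print(c,P[:3,3].round(3))
    for t,z in H.items():
        for m in bot.mark_of(c,t): print(t,np.round(m["uv"],1),round(m["confidence"],2),ray(m["uv"],z,K,P).round(3))
        for m in bot.masks_of(c,t): print("  mask",np.round(m["extent"]),round(m["confidence"],2))
E
```

```text
pics
{'time': 0.0, 'q': [66.007, 5.012, 10.035, 95.099, 0.0, 90.001], 'qd': [-0.119, -0.052, 0.065, 0.003, -0.112, -0.06], 'joint_efforts': [-0.0, -52.039, 46.48, 0.016, -0.0, -0.0], 'ee_pos': [0.224, 0.502, 0.204], 'tcp_rot': [-179.924, -0.0, 156.005], 'wrist_force': [0.989, 1.096, -0.255], 'torque': [-0.028, -0.005, -0.007], 'opening': 0.086}
top [0.52  0.024 0.921]
sleeve_wide [270.6 166.8] 0.83 [0.632 0.11  0.   ]
sleeve_wide [309.5 176.9] 0.76 [0.608 0.021 0.   ]
sleeve_wide [340.5 140.5] 0.61 [ 0.691 -0.053  0.   ]
  mask [256. 155. 278. 180.] 0.94
  mask [333. 127. 350. 150.] 0.85
  mask [299. 163. 318. 191.] 0.83
  mask [194. 198. 246. 256.] 0.31
sleeve_tight [315.  251.1] 0.82 [0.438 0.011 0.   ]
  mask [302. 244. 328. 265.] 0.7
pin_seat [215.6 228.8] 0.68 [0.493 0.232 0.018]
  mask [191. 196. 243. 259.] 0.62
tray_in [419.5 241.1] 0.9 [ 0.457 -0.227  0.008]
tray_in [309.4 176.3] 0.75 [0.608 0.021 0.008]
scene [ 0.914 -0.306  0.543]
sleeve_wide [396.4 221.9] 0.92 [0.626 0.115 0.   ]
sleeve_wide [353.7 243. ] 0.91 [0.612 0.019 0.   ]
sleeve_wide [358.  290.6] 0.91 [ 0.688 -0.042  0.   ]
  mask [383. 192. 416. 233.] 0.71
  mask [341. 260. 375. 307.] 0.67
  mask [340. 213. 372. 249.] 0.56
sleeve_tight [290.7 189.7] 0.71 [0.43  0.014 0.   ]
  mask [277. 166. 306. 197.] 0.61
pin_seat [387.7 155.9] 0.63 [0.492 0.228 0.018]
  mask [351. 132. 430. 184.] 0.89
tray_in [188.9 256.4] 0.7 [ 0.462 -0.222  0.008]
  mask [108. 196. 266. 326.] 0.81
```

View pics/top0.png

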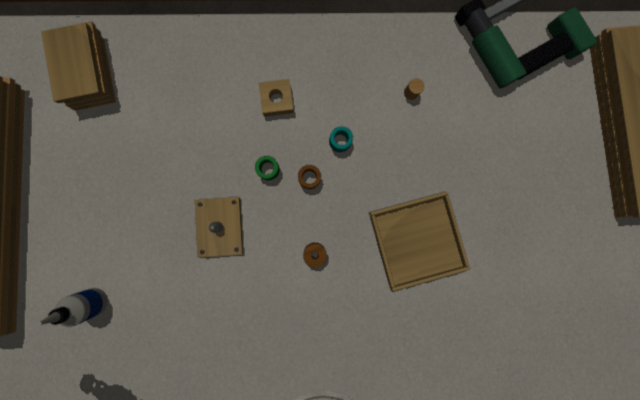

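View pics/scene0.png

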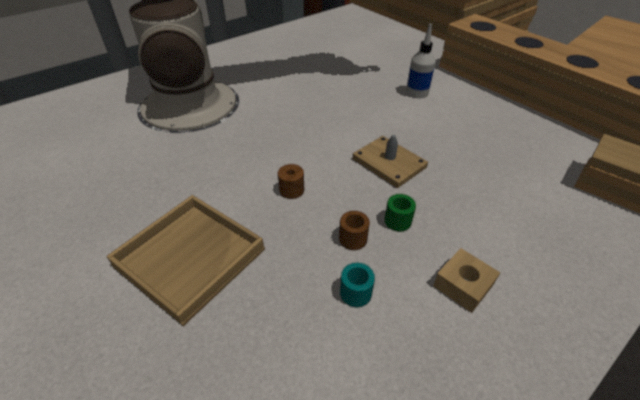

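Candidates in the top picture: brown rings at (309,177) and (315,255), green at (267,167), turquoise at (341,139), a square block at (276,97) and a dowel at (415,88). Brown (309,177) has the large bore, so it's sleeve_wide. Brown (315,255) has the small bore, so it's sleeve_tight. The gauge is at (217,228) and the tray at (419,241). I'll confirm with a crop while moving above the tight one.

```bash
python3 - <<'E'
import cv2
im=cv2.imread("pics/top0.png")[125:275,240:360]
cv2.imwrite("pics/crop0.png",cv2.resize(im,None,fx=4,fy=4,interpolation=cv2.INTER_CUBIC))
E
python3 -m pendant '[[[0,0,0,0,0,0.12,100],[0,0,0,0,0,0.12,100],[0,0,0,0,0,0.12,100],[0,0,0,0,0,0.12,100],[0,0,0,0,0,0.12,100]]]' 40
python3 -m pendant '[[[0,0,0,0,0,0.12,100],[0,0,0,0,0,0.12,100],[0,0,0,0,0,0.12,100],[0,0,0,0,0,0.12,100],[0,0,0,0,0,0.04,100]]]'
```

```text
time: 1.32
ee_pos: [0.2237, 0.5025, 0.2051]
tcp_rot: [180.0, -0.0, 120.5]
wrist_force: [-0.4, -0.3, 0.4]
opening: 0.0854
time: 1.73
ee_pos: [0.2237, 0.5025, 0.2051]
tcp_rot: [180.0, -0.0, 89.2]
wrist_force: [0.6, 0.5, -0.1]
opening: 0.0851
```

View pics/crop0.png

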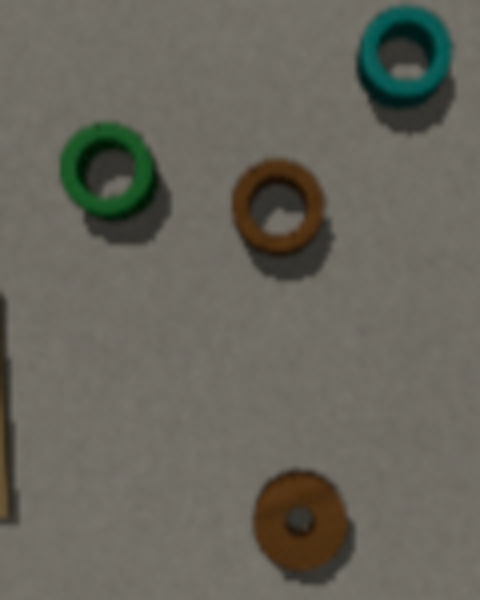

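The crop confirms it: the wide-bored brown sleeve is at crop (278,205) and the tight-bored one at (300,520). The green and turquoise rings are look-alikes. Moving above the tight sleeve.

```bash

python3 -m pendant '[[[-3.5,1.5,0,0,0,0,100],[-3.5,1.5,0,0,0,0,100],[-3.5,1.5,0,0,0,0,100],[-3.5,1.5,0,0,0,0,100],[-3.5,1.5,0,0,0,0,100]]]'
python3 -m pendant '[[[-3.5,1.5,0,0,0,0,100],[-3.5,1.5,0,0,0,0,100],[-3.5,1.5,0,0,0,0,100],[-3.5,1.5,0,0,0,0,100],[-3.5,1.5,0,0,0,0,100]]]'
python3 -m pendant '[[[-3.5,1.5,0,0,0,0,100],[-3.5,1.5,0,0,0,0,100],[-3.5,1.5,0,0,0,0,100],[-3.5,1.5,0,0,0,0,100],[0,0,0,0,0,0,100]]]'
cat > look.py <<'E'
import sys
from h import *
# look.py pic thing z_mark : wrist look
im,K,P=cam("wrist"); save(sys.argv[1],im)
for t,z in zip(sys.argv[2::2],map(float,sys.argv[3::2])):
    for m in bot.mark_of("wrist",t):
        p=ray(m["uv"],z,K,P); print(t,np.round(m["uv"]),round(m["confidence"],2),p.round(4),"tool cm",tool(p).round(2))
    for m in bot.masks_of("wrist",t):
        M=m["pixels"].astype(np.uint8); print("  mask",np.round(m["extent"]),round(m["confidence"],2))
o=bot.get_obs(); print(o["time"],np.round(o["ee_pos"],4),np.round(o["tcp_rot"],1),P[:3,3].round(3))
E
python3 look.py w1.png sleeve_tight 0
```

```text
time: 2.15
ee_pos: [0.2951, 0.3254, 0.2018]
tcp_rot: [-179.9, 0.1, 89.5]
wrist_force: [0.1, -0.2, -0.1]
opening: 0.0855
time: 2.57
ee_pos: [0.3695, 0.1413, 0.2027]
tcp_rot: [179.9, 0.0, 89.6]
wrist_force: [0.1, -0.1, -0.3]
opening: 0.0856
time: 2.98
ee_pos: [0.4311, -0.0121, 0.2039]
tcp_rot: [179.7, 0.1, 89.3]
wrist_force: [0.2, 0.3, -0.7]
opening: 0.0854
sleeve_tight [329. 150.] 0.66 [0.44 0.01 0.  ] tool cm [ 1.85  0.91 20.42]
  mask [301. 125. 348. 176.] 0.74
  mask [264. 245. 426. 365.] 0.34
3.1333 [ 0.4295 -0.0073  0.2042] [179.7  -0.   89.5] [0.432 0.057 0.373]
```

View pics/w1.png

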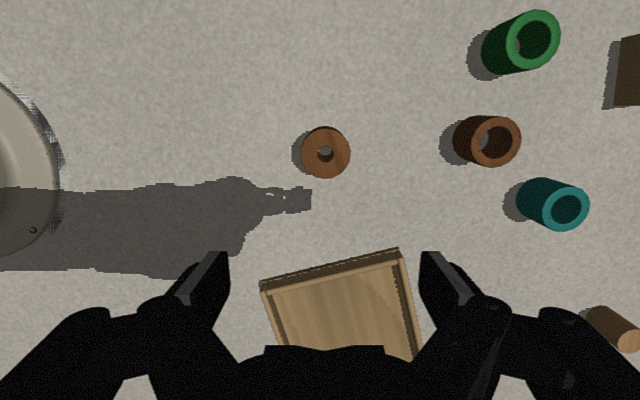

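The wrist view shows the top face of the tight sleeve centred at about (325,152) and that of the wide one at about (496,141). I'll compute both at z=0.05.

```bash
python3 - <<'E'
from h import *
o=bot.get_obs(); c=bot.get_calibration("wrist"); K=np.array(c["intrinsics"])
T=np.eye(4); T[:3,:3]=R.from_euler('xyz',o["tcp_rot"],degrees=True).as_matrix(); T[:3,3]=o["ee_pos"]
P=T@np.array(c["T_tool_cam"])
for n,uv in(("tight",(325.5,152.5)),("wide",(495.5,141)),):
    p=ray(uv,.05,K,P); print(n,p.round(4),tool(p).round(2))
K,P=[np.array(bot.get_calibration("top")[k]) for k in("intrinsics","pose")]
for n,uv in(("tight",(240+300/4,125+517/4)),("wide",(240+278/4,125+205/4)),): print("top",n,ray(uv,.05,K,P).round(4))
E
```

```text
tight [0.4332 0.0189 0.05  ] [ 2.62  0.26 15.43]
wide [0.6044 0.0291 0.05  ] [ 3.77 17.38 15.51]
top tight [0.4355 0.0116 0.05  ]
top wide [0.6042 0.0208 0.05  ]
```

The arm was still settling during that look. I'll correct, settle and re-look.

```bash

python3 -m pendant '[[[1.9,0.5,3,0,0,0,100],[0,0,3,0,0,0,100],[0,0,2,0,0,0,100],[0,0,0,0,0,0,100],[0,0,0,0,0,0,100]]]'
python3 look.py w2.png sleeve_tight 0 
python3 - <<'E'
from h import *
im=cv2.imread("pics/w2.png"); h=cv2.cvtColor(im,cv2.COLOR_BGR2HSV)
m=cv2.inRange(h,(3,110,50),(18,255,255))
n,l,s,c=cv2.connectedComponentsWithStats(m)
for i in range(1,n):
    if s[i][4]>150: print(s[i],c[i].round(1))
E
```

```text
time: 3.55
ee_pos: [0.4345, 0.0189, 0.1238]
tcp_rot: [179.5, -0.1, 90.0]
wrist_force: [-0.1, 0.5, -0.5]
opening: 0.0854
sleeve_tight [326. 193.] 0.62 [0.4385 0.0108 0.    ] tool cm [-0.78  0.21 12.46]
  mask [292. 167. 350. 234.] 0.86
3.7 [0.4355 0.0181 0.125 ] [ 1.793e+02 -1.000e-01  9.000e+01] [0.434 0.088 0.293]
[ 506  163   64   62 1838] [537.1 193.4]
[ 290  176   64   38 1469] [322.2 192.3]
```

View pics/w2.png

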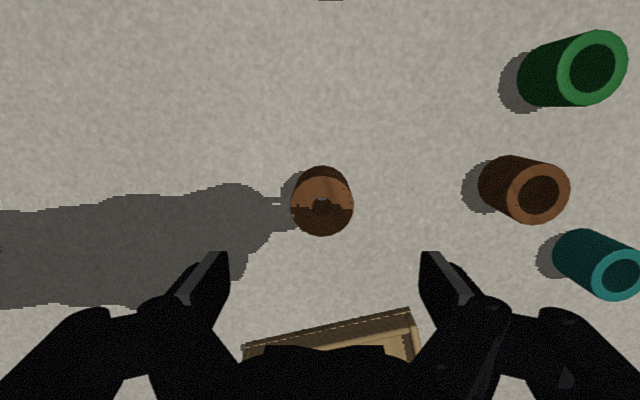

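Top faces: tight at about (322,206), wide at about (538,193).

```bash
cat > px.py <<'E'
import sys
from h import *
# px.py u v z  (arm at rest since the look)
o=bot.get_obs(); c=bot.get_calibration("wrist"); K=np.array(c["intrinsics"])
T=np.eye(4); T[:3,:3]=R.from_euler('xyz',o["tcp_rot"],degrees=True).as_matrix(); T[:3,3]=o["ee_pos"]
P=T@np.array(c["T_tool_cam"]); a=list(map(float,sys.argv[1:]))
for i in range(0,len(a),3):
    p=ray(a[i:i+2],a[i+2],K,P); print(p.round(4),"tool cm",tool(p).round(2))
E
python3 px.py 322 206 .05 538 193.5 .05
```

```text
[0.436  0.0121 0.05  ] tool cm [-0.62 -0.04  7.5 ]
[0.6088 0.0219 0.05  ] tool cm [ 0.37 17.24  7.7 ]
```

```bash

python3 -m pendant '[[[-0.6,0,0,0.012,0,0,100],[0,0,3,0,0,0,100],[0,0,3,0,0,0,100],[0,0,3,0,0,0,100],[0,0,0,0,0,0,100]]]'
python3 -m pendant '[[[0,0,2,0,0,0,100],[0,0,0,0,0,0,100],[0,0,0,0,0,0,100]]]'
```

```text
time: 4.12
ee_pos: [0.4409, 0.0111, 0.0403]
tcp_rot: [179.4, -0.1, 90.0]
wrist_force: [-0.6, -0.0, -0.8]
opening: 0.0851
time: 4.37
ee_pos: [0.4429, 0.0101, 0.0246]
tcp_rot: [179.3, -0.1, 89.9]
wrist_force: [1.5, 0.2, 0.6]
opening: 0.0852
```

```bash

python3 -m pendant '[[[0.2,-0.7,0,0.012,0,0,100],[0,0,1,0,0,0,100],[0,0,0,0,0,0,100],[0,0,0,0,0,0,0],[0,0,0,0,0,0,0]]]' 40
python3 -m pendant '[[[0,0,0,0,0,0,0],[0,0,0,0,0,0,0],[0,0,0,0,0,0,0],[0,0,0,0,0,0,0],[0,0,0,0,0,0,0]]]'
```

```text
time: 4.78
ee_pos: [0.4387, 0.0121, 0.0206]
tcp_rot: [179.6, -0.1, 89.9]
wrist_force: [-0.5, -0.5, 0.4]
opening: 0.0639
time: 5.2
ee_pos: [0.4351, 0.0122, 0.0248]
tcp_rot: [179.9, -0.1, 89.9]
wrist_force: [0.8, 0.0, -0.6]
opening: 0.0008
```

```bash
python3 - <<'E'
from h import *
im,K,P=cam("wrist"); im2,_,_=cam("scene"); save("w3.png",np.vstack([im[100:],im2[100:320]]))
E
```

```text
(no output)
```

View pics/w3.png

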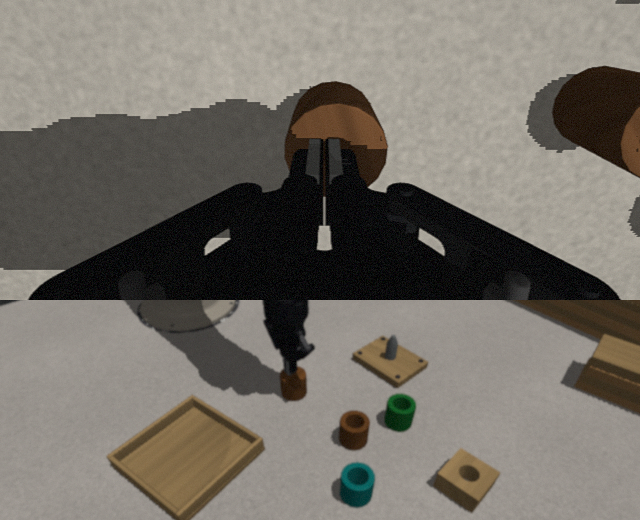

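```bash
python3 px.py 336 246 .05; python3 - <<'E'
from h import *
o=bot.get_obs(); print({k:np.round(v,3).tolist() for k,v in o.items()})
c=bot.get_calibration("wrist"); print(np.round(c["intrinsics"],1),np.round(c["T_tool_cam"],3))
K=np.array(c["intrinsics"]); P=np.array(c["T_tool_cam"])
for p in([0,0,0],[0,0,-.019],[0,0.0425,-.019],[0,.0425,-.01],[0,-.0425,-.01]): print(p,proj(p,K,P).round())
E
```

```text
[0.4422 0.0163 0.05  ] tool cm [ 0.42  0.71 -2.54]
{'time': 5.3, 'q': [1.517, -10.544, -24.82, 75.656, 0.121, 91.57], 'qd': [0.126, 0.231, -0.293, -0.241, -0.063, 0.078], 'joint_efforts': [0.005, -34.97, 46.468, 0.106, 0.008, -0.001], 'ee_pos': [0.435, 0.012, 0.025], 'tcp_rot': [179.936, -0.123, 89.948], 'wrist_force': [-0.962, -0.63, 0.052], 'torque': [0.005, -0.049, 0.0], 'opening': 0.0}
[[318.6   0.  323.9]
 [  0.  318.6 199.5]
 [  0.    0.    1. ]] [[ 0.    -0.962 -0.275  0.069]
 [ 1.     0.001 -0.001  0.001]
 [ 0.001 -0.275  0.962 -0.17 ]
 [ 0.     0.     0.     1.   ]]
[0, 0, 0] [322. 234.]
[0, 0, -0.019] [322. 248.]
[0, 0.0425, -0.019] [404. 248.]
[0, 0.0425, -0.01] [400. 241.]
[0, -0.0425, -0.01] [243. 241.]
```

```bash
python3 - <<'E'
import cv2, numpy as np
im=cv2.imread("pics/w3.png")
a=cv2.resize(im[60:210,230:430],(533,400),interpolation=cv2.INTER_CUBIC)
b=cv2.resize(im[300:420,250:330],(267,400),interpolation=cv2.INTER_CUBIC)
cv2.imwrite("pics/c3.png",cv2.convertScaleAbs(np.hstack([a,b]),alpha=1.8))
E
```

```text
(no output)
```

View pics/c3.png

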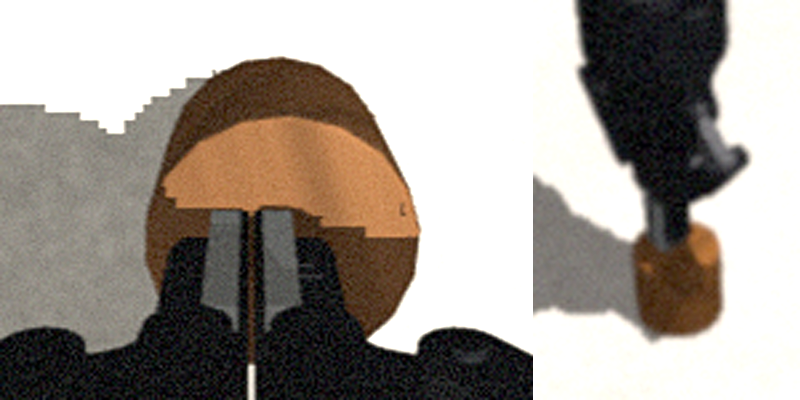

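The fingers are hovering over the sleeve top at a reported TCP z of 0.025. Their size and row in the wrist images put the real fingertips about 30 mm behind the stated TCP when shut, and about 43 mm when open. The sleeve's own scale agrees with the reported camera height. I'll open, re-measure, then descend in small force-checked steps.

```bash

python3 -m pendant '[[[0,0,-1,0,0,0,100],[0,0,0,0,0,0,100],[0,0,0,0,0,0,100],[0,0,0,0,0,0,100],[0,0,0,0,0,0,100]]]'
python3 -m pendant '[[[0,0,0,0,0,0,100],[0,0,0,0,0,0,100],[0,0,0,0,0,0,100]]]'
python3 look.py w4.png sleeve_tight 0
```

```text
time: 5.72
ee_pos: [0.4355, 0.0122, 0.0354]
tcp_rot: [179.9, -0.1, 89.9]
wrist_force: [-0.9, -0.0, 0.1]
opening: 0.0601
time: 5.97
ee_pos: [0.4354, 0.0121, 0.0351]
tcp_rot: [179.9, -0.1, 89.9]
wrist_force: [-0.3, -0.1, -0.5]
opening: 0.0853
sleeve_tight [334. 212.] 0.78 [0.443  0.0141 0.    ] tool cm [0.19 0.76 3.51]
  mask [291. 179. 379. 285.] 0.75
6.1167 [0.4354 0.0122 0.0351] [ 1.799e+02 -1.000e-01  8.990e+01] [0.437 0.081 0.205]
```

View pics/w4.png

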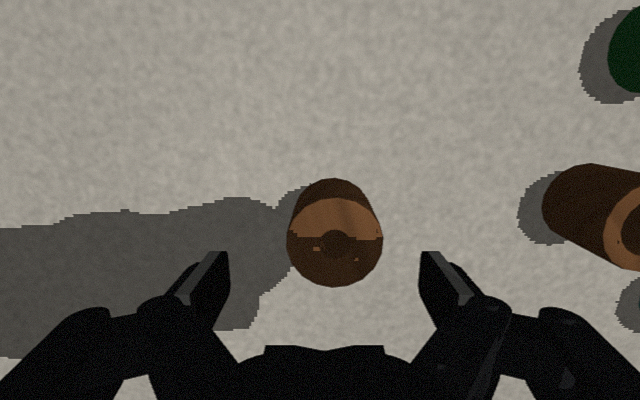

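Sleeve top is centred at (335,242), about 7 mm off in tool y. Correcting and descending.

```bash
python3 px.py 335 242 .05
python3 -m pendant '[[[0.3,0.7,0,0,0,0,100],[0,0,1.5,0,0,0,100],[0,0,1.5,0,0,0,100],[0,0,1,0,0,0,100],[0,0,0,0,0,0,100]]]'
python3 -m pendant '[[[0,0,0,0,0,0,100],[0,0,0,0,0,0,100]]]'
```

```text
[0.4424 0.0138 0.05  ] tool cm [ 0.17  0.7  -1.49]
time: 6.53
ee_pos: [0.4455, 0.0161, -0.0054]
tcp_rot: [179.8, -0.1, 89.9]
wrist_force: [-1.1, 0.2, -0.4]
opening: 0.0851
time: 6.7
ee_pos: [0.4455, 0.0162, -0.0054]
tcp_rot: [179.8, -0.1, 89.9]
wrist_force: [0.7, 0.4, 0.3]
opening: 0.0854
```

A TCP z of -0.005 with no contact force confirms the offset. Going down 1.5 cm more, then closing.

```bash

python3 -m pendant '[[[-0.2,-0.3,0.8,0,0,0,100],[0,0,0.7,0,0,0,100],[0,0,0,0,0,0,100],[0,0,0,0,0,0,0],[0,0,0,0,0,0,0]]]' 40
python3 -m pendant '[[[0,0,0,0,0,0,0],[0,0,0,0,0,0,0],[0,0,0,0,0,0,0],[0,0,0,0,0,0,0]]]'
```

```text
time: 7.12
ee_pos: [0.4433, 0.014, -0.0203]
tcp_rot: [179.7, -0.1, 89.9]
wrist_force: [0.6, 0.0, -0.8]
opening: 0.0636
time: 7.45
ee_pos: [0.4437, 0.014, -0.0196]
tcp_rot: [179.6, -0.1, 89.9]
wrist_force: [-0.5, 0.2, 0.1]
opening: 0.0498
```

Gripped (opening 49.8 mm). Lift and carry it to the tray.

```bash

python3 -m pendant '[[[0,0,-2,0,0,0,0],[0,0,-3,0,0,0,0],[0,0,-3,0,0,0,0],[-1,0,0,0,0,0,0],[-3,0.2,0,0,0,0,0]]]'
python3 -m pendant '[[[-3,0.2,0,0,0,0,0],[-3,0.2,0,0,0,0,0],[-3,0.2,0,0,0,0,0],[-3,0.2,0,0,0,0,0],[-3,0.2,0,0,0,0,0]]]'
python3 -m pendant '[[[-3,0.2,0,0,0,0,0],[-2,0.2,0,0,0,0,0],[0,0,0,0,0,0,0],[0,0,0,0,0,0,0]]]'
python3 look.py w5.png tray_in 0.008
```

```text
time: 7.87
ee_pos: [0.4435, -0.0242, 0.0622]
tcp_rot: [179.8, -0.2, 90.2]
wrist_force: [1.4, 0.3, -1.5]
opening: 0.0502
time: 8.28
ee_pos: [0.4552, -0.1802, 0.0627]
tcp_rot: [179.6, -0.1, 90.5]
wrist_force: [0.6, 0.2, -1.4]
opening: 0.0503
time: 8.62
ee_pos: [0.4586, -0.2388, 0.0608]
tcp_rot: [179.6, -0.1, 90.1]
wrist_force: [-0.1, 0.2, -0.6]
opening: 0.0498
tray_in [327. 185.] 0.77 [ 0.4619 -0.2224  0.008 ] tool cm [1.52 0.29 5.29]
  mask [142.   3. 479. 291.] 0.7
8.7667 [ 0.4588 -0.2373  0.0611] [ 1.796e+02 -1.000e-01  9.030e+01] [ 0.458 -0.17   0.23 ]
```

```bash

python3 -m pendant '[[[1.4,0.2,0,0.006,0,0,0],[0,0,2,0,0,0,0],[0,0,2,0,0,0,0],[0,0,2,0,0,0,0],[0,0,0,0,0,0,0]]]'
python3 -m pendant '[[[0,0,0.7,0,0,0,0],[0,0,0,0,0,0,0],[0,0,0,0,0,0,0]]]'
```

```text
time: 9.18
ee_pos: [0.4625, -0.2178, 0.0012]
tcp_rot: [179.7, -0.0, 90.7]
wrist_force: [-0.6, 0.0, -1.9]
opening: 0.0499
time: 9.43
ee_pos: [0.463, -0.2158, -0.0046]
tcp_rot: [179.7, -0.0, 90.9]
wrist_force: [-0.5, 0.4, -0.6]
opening: 0.0506
```

```bash

python3 -m pendant '[[[-0.3,0,0.5,0,0,0,0],[0,0,0,0,0,0,0],[0,0,0.2,0,0,0,0],[0,0,0,0,0,0,0]]]'
```

```text
time: 9.77
ee_pos: [0.4647, -0.2198, -0.0093]
tcp_rot: [179.5, 0.1, 90.9]
wrist_force: [-0.0, 0.1, -0.6]
opening: 0.05
```

```bash

python3 -m pendant '[[[0,0,0.2,0,0,0,0],[0,0,0,0,0,0,0],[0,0,0,0,0,0,100],[0,0,0,0,0,0,100],[0,0,0,0,0,0,100]]]'
python3 -m pendant '[[[0,0,0,0,0,0,100],[0,0,-2,0.01,0,0,100],[0,0,-3.5,0,0,0,100],[0,0,-3.5,0,0,0,100],[0,0,0,0,0,0,100]]]'
python3 -m pendant '[[[3,1.8,0,0,0,0,100],[3,1.8,0,0,0,0,100],[3,1.8,0,0,0,0,100],[3,1.8,0,0,0,0,100],[3,1.8,0,0,0,0,100]]]'
python3 -m pendant '[[[3,1.8,0,0,0,0,100],[3,1.8,0,0,0,0,100],[2,1.5,0,0,0,0,100],[0,0,0,0,0,0,100],[0,0,0,0,0,0,100]]]'
python3 -m pendant '[[[0,0,0,0,0,0,100]]]'
python3 look.py w6.png sleeve_wide 0
```

```text
time: 10.18
ee_pos: [0.4652, -0.2203, -0.0107]
tcp_rot: [179.4, 0.1, 90.8]
wrist_force: [0.9, -0.6, 0.6]
opening: 0.0834
time: 10.6
ee_pos: [0.463, -0.2192, 0.0805]
tcp_rot: [-179.7, -0.0, 90.8]
wrist_force: [0.8, 0.5, 0.1]
opening: 0.0857
time: 11.02
ee_pos: [0.5543, -0.0692, 0.0844]
tcp_rot: [179.8, 0.2, 90.2]
wrist_force: [1.1, -0.4, 0.4]
opening: 0.0853
time: 11.43
ee_pos: [0.61, 0.0222, 0.0834]
tcp_rot: [179.7, 0.2, 90.6]
wrist_force: [-1.1, 0.0, -0.5]
opening: 0.0855
time: 11.52
ee_pos: [0.6099, 0.0224, 0.0831]
tcp_rot: [179.7, 0.2, 90.6]
wrist_force: [-0.4, 0.5, 0.1]
opening: 0.0855
sleeve_wide [413. 277.] 0.71 [ 0.6913 -0.0518  0.    ] tool cm [-7.4   8.05  8.39]
sleeve_wide [318. 195.] 0.62 [0.607  0.0228 0.    ] tool cm [ 0.15 -0.31  8.33]
  mask [282. 164. 355. 254.] 0.83
  mask [308.  20. 399. 113.] 0.59
  mask [384. 251. 436. 339.] 0.59
11.6667 [0.6096 0.0213 0.0834] [179.7   0.2  90.5] [0.61  0.092 0.252]
```

View pics/w6.png

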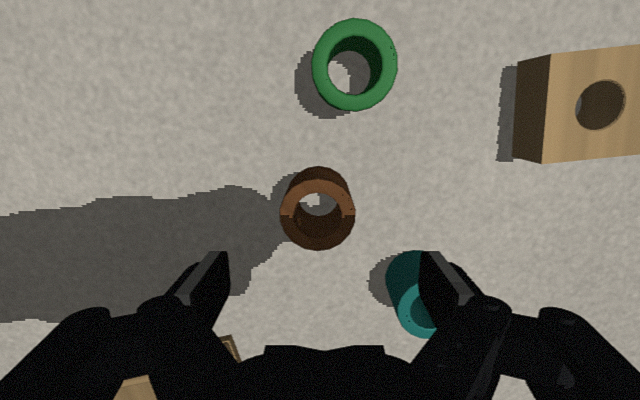

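The sleeve_wide top centre is at (317,215). Nothing lies within the fingers' path; the turquoise ring at (415,300) stays clear.

```bash
python3 px.py 317 215 .05
python3 -m pendant '[[[0.1,-0.3,1,0.006,0,0,100],[0,0,2,0,0,0,100],[0,0,2,0,0,0,100],[0,0,2,0,0,0,100],[0,0,0,0,0,0,100]]]'
python3 -m pendant '[[[0,0,0,0,0,0,100]]]'
```

```text
[0.6062 0.0215 0.05  ] tool cm [ 0.03 -0.35  3.34]
time: 12.08
ee_pos: [0.6053, 0.018, 0.0111]
tcp_rot: [179.9, 0.2, 90.2]
wrist_force: [-1.0, 0.1, -0.3]
opening: 0.0853
time: 12.17
ee_pos: [0.6045, 0.0174, 0.0107]
tcp_rot: [180.0, 0.2, 90.1]
wrist_force: [-0.0, -1.9, 0.8]
opening: 0.0851
```

```bash

python3 -m pendant '[[[0.4,0.2,1.5,0,0,0,100],[0,0,1.3,0,0,0,100],[0,0,0,0,0,0,100],[0,0,0,0,0,0,0],[0,0,0,0,0,0,0]]]' 40
python3 -m pendant '[[[0,0,0,0,0,0,0],[0,0,0,0,0,0,0],[0,0,0,0,0,0,0],[0,0,0,0,0,0,0]]]'
```

```text
time: 12.58
ee_pos: [0.6071, 0.0196, -0.0146]
tcp_rot: [179.8, 0.2, 90.0]
wrist_force: [-0.5, -0.1, -0.1]
opening: 0.0636
time: 12.92
ee_pos: [0.6085, 0.0193, -0.0115]
tcp_rot: [179.6, 0.2, 90.0]
wrist_force: [0.4, 0.4, -0.9]
opening: 0.0516
```

Gripped (51.6 mm). Lift above the pin and carry it to the gauge.

```bash

python3 -m pendant '[[[0,0,-2,0,0,0,0],[0,0,-3,0,0,0,0],[0,0,-3,0,0,0,0],[0,0,-3,0.006,0,0,0],[0,0,0,0,0,0,0]]]'
python3 -m pendant '[[[2,-1.1,0,0,0,0,0],[3,-1.6,0,0,0,0,0],[3,-1.6,0,0,0,0,0],[3,-1.6,0,0,0,0,0],[3,-1.6,0,0,0,0,0]]]'
python3 -m pendant '[[[3,-1.6,0,0,0,0,0],[2,-1.2,0,0,0,0,0],[0,0,0,0,0,0,0],[0,0,0,0,0,0,0],[0,0,0,0,0,0,0]]]'
python3 look.py w7.png pin_seat 0.018 sleeve_wide 0.09
python3 - <<'E'
from h import *
for c in("top","scene"):
    im,K,P=cam(c); save(c+"7.png",im)
    for t,z in(("pin_seat",.018),):
        for m in bot.mark_of(c,t): print(c,t,np.round(m["uv"],1),round(m["confidence"],2),ray(m["uv"],z,K,P).round(4))
# pin centre from base plate rectangle in the first top picture
im=cv2.imread("pics/top0.png")[180:275,175:260]; K,P=[np.array(bot.get_calibration("top")[k]) for k in("intrinsics","pose")]
h=cv2.cvtColor(im,cv2.COLOR_BGR2HSV); m=cv2.inRange(h,(8,70,60),(30,255,255))
ct=max(cv2.findContours(m,cv2.RETR_EXTERNAL,cv2.CHAIN_APPROX_NONE)[0],key=cv2.contourArea)
r=cv2.minAreaRect(ct); print("plate",r); print(ray((r[0][0]+175,r[0][1]+180),.018,K,P).round(4))
E
```

```text
time: 13.33
ee_pos: [0.6056, 0.0197, 0.1009]
tcp_rot: [-179.7, 0.2, 90.0]
wrist_force: [1.6, 0.9, 0.3]
opening: 0.0519
time: 13.75
ee_pos: [0.5329, 0.1591, 0.1024]
tcp_rot: [179.9, 0.2, 89.4]
wrist_force: [0.7, 0.7, -0.2]
opening: 0.0517
time: 14.17
ee_pos: [0.5005, 0.2168, 0.1017]
tcp_rot: [179.9, 0.1, 89.8]
wrist_force: [-0.0, -0.5, -0.8]
opening: 0.0512
pin_seat [321. 180.] 0.95 [0.4992 0.2298 0.018 ] tool cm [ 1.39 -0.2   8.36]
  mask [232. 112. 401. 242.] 0.82
sleeve_wide [455. 292.] 0.86 [0.5864 0.1718 0.09  ] tool cm [-4.37  8.56  1.2 ]
  mask [433. 270. 488. 299.] 0.87
  mask [256. 194. 393. 350.] 0.78
14.4167 [0.501  0.2159 0.1017] [1.799e+02 1.000e-01 8.970e+01] [0.502 0.286 0.271]
top pin_seat [216.8 226.9] 0.93 [0.4968 0.2295 0.018 ]
scene pin_seat [389.7 155.9] 0.62 [0.4947 0.2315 0.018 ]
plate ((42.76923370361328, 46.84614944458008), (58.7982177734375, 44.81977844238281), 86.8201675415039)
[0.4969 0.2273 0.018 ]
```

View pics/w7.png

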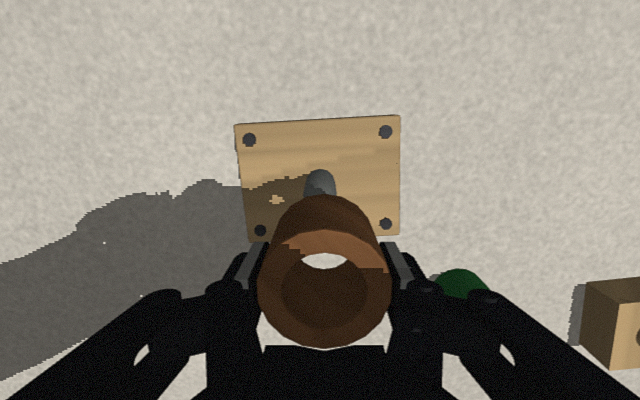

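The wrist picture shows the pin at about (320,174), the plate's four screws around (320,184), and the sleeve held upright with its top centred at about (325,287). Comparing these positions.

```bash
echo "screws, mark, pintip, sleeve top"; python3 px.py 319.7 183.7 .018  321 180 .018  320 173 .073 325 287 .164 325 285 .166
```

```text
screws, mark, pintip, sleeve top
[0.4987 0.2262 0.018 ] tool cm [ 1.01 -0.23  8.37]
[0.4997 0.2293 0.018 ] tool cm [ 1.32 -0.13  8.37]
[0.4996 0.2461 0.073 ] tool cm [ 2.99 -0.14  2.86]
[0.5023 0.2203 0.164 ] tool cm [ 0.39  0.16 -6.23]
[0.5023 0.2224 0.166 ] tool cm [ 0.59  0.16 -6.43]
```

```bash

python3 -m pendant '[[[0.9,-0.2,0,0.002,0,0,0],[0,0,1.5,0,0,0,0],[0,0,1.5,0,0,0,0],[0,0,0,0,0,0,0],[0,0,0,0,0,0,0]]]'
python3 -m pendant '[[[0,0,0,0,0,0,0]]]'
```

```text
time: 15.03
ee_pos: [0.4993, 0.2272, 0.0719]
tcp_rot: [179.9, 0.1, 89.7]
wrist_force: [-0.3, -0.4, -0.3]
opening: 0.0515
time: 15.12
ee_pos: [0.4992, 0.2275, 0.0721]
tcp_rot: [179.9, 0.1, 89.7]
wrist_force: [-0.1, 0.6, -0.8]
opening: 0.0512
```

```bash

python3 -m pendant '[[[-0.25,0,0.5,0,0,0,0],[0,0,1,0,0,0,0],[0,0,1,0,0,0,0],[0,0,0,0,0,0,0],[0,0,0,0,0,0,0]]]'
python3 - <<'E'
from h import *
a,_,_=cam("wrist"); b,_,_=cam("scene")
a=cv2.resize(a[160:380,200:440],None,fx=1.6,fy=1.6); b=cv2.resize(b[70:200,320:460],(379,352),interpolation=cv2.INTER_CUBIC)
save("c8.png",cv2.convertScaleAbs(np.hstack([a,b]),alpha=1.4))
E
```

```text
time: 15.53
ee_pos: [0.5, 0.2254, 0.0467]
tcp_rot: [179.8, 0.0, 89.7]
wrist_force: [0.3, 0.3, 1.0]
opening: 0.0516
```

View pics/c8.png

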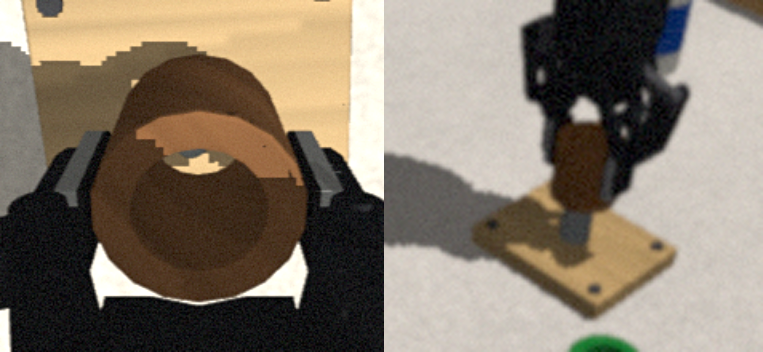

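The sleeve has the pin in its bore (the pin shows below the sleeve in the scene crop at about (575,225)), with no force. Keep going down.

```bash

python3 -m pendant '[[[0,-0.1,0.8,0,0,0,0],[0,0,0.8,0,0,0,0],[0,0,0,0,0,0,0]]]'
python3 -m pendant '[[[0,0,0.8,0,0,0,0],[0,0,0.4,0,0,0,0],[0,0,0,0,0,0,0]]]'
```

```text
time: 15.88
ee_pos: [0.4996, 0.2256, 0.0303]
tcp_rot: [179.7, -0.0, 89.7]
wrist_force: [-0.4, -0.1, -1.4]
opening: 0.0516
time: 16.13
ee_pos: [0.4994, 0.2256, 0.0165]
tcp_rot: [179.8, -0.0, 89.7]
wrist_force: [0.1, -0.2, -0.8]
opening: 0.0518
```

```bash

python3 -m pendant '[[[0,0,0.6,0,0,0,0],[0,0,0,0,0,0,0]]]'
python3 -m pendant '[[[0,0,0.3,0,0,0,0],[0,0,0,0,0,0,0]]]'
python3 -m pendant '[[[0,0,0.2,0,0,0,0],[0,0,0,0,0,0,0]]]'
```

```text
time: 16.3
ee_pos: [0.4993, 0.2255, 0.0096]
tcp_rot: [179.8, -0.0, 89.7]
wrist_force: [-1.2, -0.7, -0.0]
opening: 0.0513
time: 16.47
ee_pos: [0.4993, 0.2255, 0.0063]
tcp_rot: [179.8, -0.0, 89.7]
wrist_force: [-0.3, -0.3, -0.6]
opening: 0.0516
time: 16.63
ee_pos: [0.4998, 0.2258, 0.0048]
tcp_rot: [179.7, -0.0, 89.7]
wrist_force: [-0.3, 0.1, -0.2]
opening: 0.0514
```

```bash

python3 -m pendant '[[[0,0,0.2,0,0,0,0],[0,0,0,0,0,0,0]]]'
python3 -m pendant '[[[0,0,0.2,0,0,0,0],[0,0,0,0,0,0,0]]]'
```

```text
time: 16.8
ee_pos: [0.5003, 0.2261, 0.0051]
tcp_rot: [179.6, -0.1, 89.7]
wrist_force: [-0.5, -0.5, -0.6]
opening: 0.0516
time: 16.97
ee_pos: [0.501, 0.2266, 0.0049]
tcp_rot: [179.5, -0.2, 89.7]
wrist_force: [0.1, 0.1, -0.4]
opening: 0.0517
```

It has stopped moving down at z=0.005, the expected home height. Release and retreat.

```bash

python3 -m pendant '[[[0,0,0,0,0,0,100],[0,0,0,0,0,0,100],[0,0,0,0,0,0,100],[0,0,0,0,0,0,100],[0,0,-1,0,0,0,100]]]'
python3 -m pendant '[[[0,0,-3,0,0,0,100],[0,0,-3,0,0,0,100],[0,0,-3,0,0,0,100],[0,0,-3,0,0,0,100],[0,0,-3,0,0,0,100]]]'
python3 -m pendant '[[[-3,-3,0,0,0,0,100],[-3,-3,0,0,0,0,100],[-3,-3,0,0,0,0,100],[0,0,0,0,0,0,100],[0,0,0,0,0,0,100]]]'
python3 - <<'E'
from h import *
ims=[]
for c in("scene","top"):
    im,K,P=cam(c); ims.append(im)
    for t,z in(("sleeve_wide",.018),("pin_seat",.018),("sleeve_tight",.008),("tray_in",.008)):
        for m in bot.mark_of(c,t): print(c,t,np.round(m["uv"],1),round(m["confidence"],2),ray(m["uv"],z,K,P).round(4))
s=ims[0]; t=ims[1]
r=lambda a,w,h:cv2.resize(a,(w,h),interpolation=cv2.INTER_CUBIC)
save("c9.png",cv2.convertScaleAbs(np.vstack([np.hstack([r(s[100:200,330:450],360,300),r(s[180:330,100:280],360,300)]),np.hstack([r(t[180:280,170:290],360,300),r(t[180:300,360:480],360,300)])]),alpha=1.4))
E
```

```text
time: 17.38
ee_pos: [0.4999, 0.226, 0.0126]
tcp_rot: [179.6, -0.1, 89.7]
wrist_force: [-0.3, 0.2, 1.1]
opening: 0.0853
time: 17.8
ee_pos: [0.4953, 0.224, 0.1647]
tcp_rot: [-179.8, 0.2, 89.7]
wrist_force: [0.8, 0.4, 0.2]
opening: 0.0849
time: 18.22
ee_pos: [0.4081, 0.1353, 0.1763]
tcp_rot: [179.4, -0.1, 89.8]
wrist_force: [0.7, -0.1, 0.4]
opening: 0.0852
scene sleeve_wide [397.2 222.8] 0.94 [0.6377 0.1006 0.018 ]
scene sleeve_wide [389.7 159.8] 0.9 [0.504  0.2218 0.018 ]
scene sleeve_wide [358.2 291.2] 0.87 [ 0.6969 -0.0513  0.018 ]
scene sleeve_wide [191.1 258. ] 0.29 [ 0.4755 -0.2221  0.018 ]
scene pin_seat [388.2 156.1] 0.68 [0.4932 0.2285 0.018 ]
scene sleeve_tight [190.3 259.4] 0.9 [ 0.4689 -0.2229  0.008 ]
scene tray_in [191.7 255.2] 0.7 [ 0.4623 -0.2171  0.008 ]
top sleeve_wide [218.1 222.7] 0.86 [0.5061 0.2266 0.018 ]
top sleeve_wide [266.3 169.4] 0.67 [0.6243 0.1181 0.018 ]
top sleeve_wide [339.2 139.6] 0.6 [ 0.6902 -0.0483  0.018 ]
top pin_seat [215.1 227.2] 0.75 [0.4962 0.2333 0.018 ]
top sleeve_tight [417.6 240.5] 0.75 [ 0.4582 -0.2224  0.008 ]
top tray_in [416.3 240.4] 0.73 [ 0.4585 -0.2194  0.008 ]
```

View pics/c9.png

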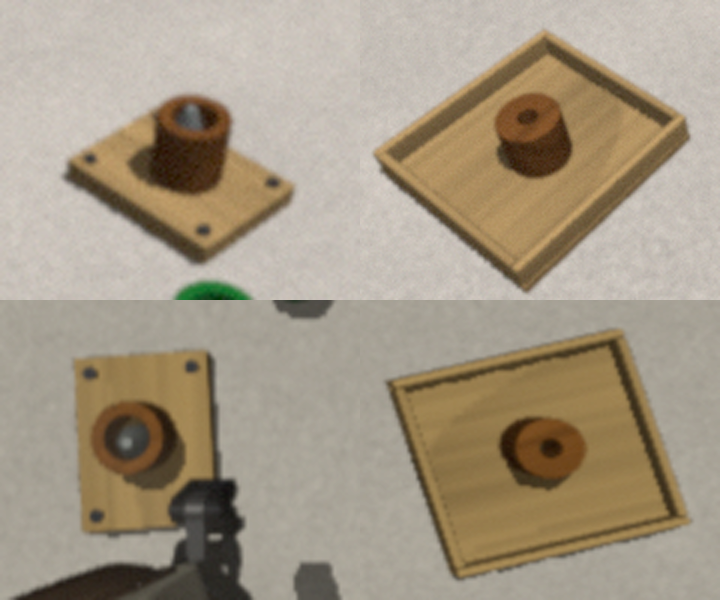

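The scene and top crops show the wide sleeve upright on the base with the pin tip in its mouth. The tight sleeve stands upright near the middle of the tray, and the gripper is clear of both. Handing in.

```bash
python3 -m pendant '[[[0,0,0,0,0,0,100],[0,0,0,0,0,0,100]]]'; python3 -c "
from workcell import bot; print(bot.job_done())"
```

```text
time: 18.88
ee_pos: [0.4089, 0.1366, 0.1743]
tcp_rot: [179.6, -0.1, 89.9]
wrist_force: [0.6, -0.9, -0.0]
opening: 0.0854
the job is handed in; nothing more can be done
None
```

Both sleeves are placed, and I handed the job in at about 19 s of robot time. The system gave no verdict.

- **Tight sleeve:** it stands upright near the centre of the tray. The networks put it within about 7 mm of the tray's centre.
- **Wide sleeve:** it is on the pin and upright. While I lowered it, it stopped at the expected home height, and the pin tip shows in its mouth. I judged it fully home from that stop and the picture, not from a contact force, because the wrist force stayed near zero throughout.

**Failed or disagreed:**
- **First grasp missed:** the fingers shut just above the tight sleeve and may have nudged it about 6 mm. In the wrist images the real fingertips are about 30 mm (shut) to 43 mm (open) behind the stated TCP. I allowed for that by working at TCP heights below the bench level, and no contact force showed.
- **Final pin check:** the network's marks put the wide sleeve 12 mm from the pin in both the scene and top cameras, against the 10 mm limit. I took this as network error, because the bore leaves only about 4 mm of sideways play around the pin.

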